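Wipe the marble chips off the bench board

ROBOT

A 7-joint arm with a two-finger parallel gripper is mounted at the origin on the work surface. World frame = base frame: x ahead of the robot, y to its left, z up, the work surface at z = 0. Lengths are in m, angles in rad, forces in N, time in s.
With the tool pointing down it reaches from about 0.35 to 0.9 m from the base axis. Payload 8.1 kg.
Tool frame: the origin (TCP) lies at the very end of the fingers, on their centre line; the grasp point (between the pads) lies 19 mm behind it; z points along the fingers, y is the line along which they close (so a half turn about z gives the same grasp; the last joint's range is limited). The gripper opens to 92 mm and grips with 3 to 60 N. Pads are 19 mm wide; open, the fingers measure 130 mm over their backs; the gripper's body (75 mm by 190 mm) begins 47 mm behind the grasp point.
Start: joints at [1.047, 0.434, 0.025, 1.573, -0.012, 1.134, -0.075], TCP at [0.255, -0.571, 0.227] pointing down, gripper open.
Joint ranges: [-2.62, 2.62], [-0.44, 2.09], [-1.27, 1.32], [0.08, 2.57], [-1.32, 4.46], [0.12, 2], [-2.74, 2.74]. Speed limits (rad/s): [2.22, 2.22, 3.01, 3.01, 3.14, 3.14, 3.14].

INTERFACE

Orientations are given as a rotation vector (axis times angle).
In Python, from cell import arm gives the robot as it stands.
- The arm moves only by the shell command python3 -m pendant 'ROWS' [FORCE]. ROWS is a JSON object of lists of equal length, an entry for each row: "slide": the shift along the tool's x, y, z in units of 0.3 m (1.0 is 0.3 m), a list of three; "dr": the turn, a rotation vector about the tool's x, y, z in units of 0.12 rad (1.0 is 0.12 rad), a list of three; "claw": the opening, from 0 (shut) to 1 (fully open). In form: {"slide": [[tx, ty, tz], ...], "dr": [[ax, ay, az], ...], "claw": [claw, ...]}. A call has 1 to 10 rows; each row shifts and turns the commanded pose from where the row before left it, along the tool's axes as they then stand; what a row does not reach is not made up. A row lasts 1/10 s, in which the tool goes at most 50 mm and 8.59 degrees, less where a joint would pass 70% of its speed; a pose out of reach is approached as far as the arm can. A call with a number of a shift or a turn outside -1 to 1 is refused whole. A call with a gripper value outside its range is refused whole. The fingers move at their own pace and stop on an object; FORCE is the grip in N (left out, the last holds). Time passes only in rows, so rows that do not move let the fingers close. It gives the time, the measured TCP pose, the force, the opening and the grip force at its end, in the units of the state.
- arm.observe(): the state, without advancing time (a new reading comes with each control period).
- arm.get_image(name): name is "scene" or "top" or "wrist"; returns the picture (384x512x3 uint8, red, green, blue); there is no depth.
- arm.calibration(name): a dict with "K" (3x3 intrinsics, pixels), "dist" ([k1, k2, p1, p2, k3] as OpenCV has them; the pictures are not rectified), "xyz" and "orientation" of the camera in the world. Camera axes: x right, y up, looking along -z (the intrinsics and any distortion apply to the point x, -y, -z); pixel columns grow to the right and rows downward; lengths in m; the calibration is good to about 2 mm. A picture is of the moment at which its call begins: read the wrist's pose just before it. calibration takes no time and is no camera call; for the wrist camera it gives the pose at the moment of the call.
- arm.sign_off(): hands the job in; it is judged then, once.
The state is a dict: "clock": time; "joints": joint angles; "dq": joint speeds; "joint_efforts": joint torques, N m; "position": TCP position; "ee_rot": TCP orientation; "force": force on the tool from outside, world axes, zero at the start; "ft_torque": the same for the moment, N m; "width": opening from 0.0 (shut) to 1.0 (fully open); "gripper_force": force on a finger pad.
Only numpy, scipy, OpenCV 4.12 (cv2) and the standard library are available. Lean on these libraries where they do the work, as an engineer would, in place of code of your own. Each camera call takes 0.05 s, during which the arm holds its last target. There are 200 camera calls.

TASK

Pick up the scraper block by its upright grip and use it to wipe both marble chips off the grey board into the steel catch tray at the board's end, without touching the chips with the gripper. Then stand the scraper upright on the cleared board and let go of it.

Things in the scene. Friction and masses are not known exactly. Their poses are not given: they have to be found in the camera images.
- scraper: Scraper block standing on its black rubber edge: white bar 28 mm thick (x), 120 wide (y), 30 high; on its middle a grey upright grip 22 mm thick (x), 50 wide (y), from 30 to 75 mm high. About 0.16 kg, same both ways round; pushes along its x. Origin: centre of the underside, z up. (The similar white block with black holes and no grip is a bystander.)
- board: Grey board fixed to the bench, 200 mm long (x), 150 wide (y), flat top at 34 mm, no rim. A steel catch tray is joined to its +x end: inside x = 100 (board's end face) to 170 mm, y = -70 to 70, floor at 5 mm, walls 5 mm thick with tops at 24 mm (below the board's top). Origin: centre of the board's underside without the tray, at bench height; z up, x towards the tray.
- chip_a: White marble chip, a rough slab about 26 x 20 mm and 13 mm high, 16 g, lying loose on the board. Origin: centre of its underside. Starts between x = -20 and 50 mm and within 35 mm of the board's middle line.
- chip_b: The other white marble chip, of the same size, lying beside the first on the other half of the board's width. Origin: centre of its underside. Starts in the same range.
There are look-alikes about, which are no part of the job. What is shaped like the scraper but brown or green is not meant.

How it is judged:
On the way, in this order (a step that is already met when the one before it is completed fails the run):
1. the scraper's lower edge is brought down over the board, within 10 mm of its top (x of scraper in the frame of board between -0.13 and 0.13 m and y of scraper in the frame of board between -0.075 and 0.075 m and z of scraper in the frame of board between 0.03 and 0.044 m), for 0.1 s.
2. both chips are in the catch tray (x of chip_a in the frame of board between 0.1 and 0.174 m and y of chip_a in the frame of board between -0.075 and 0.075 m and z of chip_a in the frame of board between -0.002 and 0.03 m and x of chip_b in the frame of board between 0.1 and 0.174 m and y of chip_b in the frame of board between -0.075 and 0.075 m and z of chip_b in the frame of board between -0.002 and 0.03 m), for 0.2 s.
At the end, for the whole second after the job is handed in: Both chips lie at rest inside the catch tray, below the level of the board's top; the scraper stands upright (within 10 degrees) and at rest on its rubber edge on the board, its centre over the board (all of step 2 and x of scraper in the frame of board between -0.1 and 0.1 m and y of scraper in the frame of board between -0.075 and 0.075 m and z of scraper in the frame of board between 0.03 and 0.039 m and angle between scraper's own z axis and vertical below 0.17 rad and linear speed of each of scraper, chip_a, chip_b below 0.02 m/s); the robot touches nothing.
It fails at once if the gripper or arm touches a chip (contact force between any of the fingers, the arm and chip_a above 0.2 N or contact force between any of the fingers, the arm and chip_b above 0.2 N).
It also fails if it takes over 45 s, if anything falls off the work surface, if the arm or the gripper's body presses on something with over 40 N, if the wrist force passes 120 N, or if a joint passes its speed limit or range.

## Working session

There is one attempt and no reset: what is moved stays moved. The work goes in short steps, Python scripts to look and compute and a shell command to move; the robot and the scene stay as the last step left them, time stands still between calls to the robot, and variables do not carry over. Pictures are saved under pics/ and viewed, at most 10 in all, crops included, and the job is handed in when it is done.

```bash
mkdir -p pics; python3 - <<'E'
from cell import arm
import cv2
s=arm.observe();print(s)
for n in ["top","scene"]:
    c=arm.calibration(n);print(n,c)
    cv2.imwrite(f"pics/{n}0.png",arm.get_image(n)[:,:,::-1])
E
```

```text
{'clock': 0.0, 'joints': array([ 1.04738273,  0.4352443 ,  0.02495994,  1.57409493, -0.0115914 ,
        1.13401259, -0.07510277]), 'dq': array([ 0.00013009,  0.00046018,  0.00127059,  0.00146113,  0.00048865,
       -0.0001727 ,  0.00014863]), 'joint_efforts': array([ 6.02489454e-04, -6.67843151e+01,  9.85906497e-01, -3.14461613e+01,
       -6.03019260e-02,  4.30838345e-02,  1.17290519e-04]), 'position': array([ 0.25505423, -0.57002174,  0.22593243]), 'ee_rot': array([-3.07081974e+00, -6.55736447e-01,  7.55580775e-04]), 'force': array([0.24291346, 0.4221001 , 0.15797504]), 'ft_torque': array([ 0.04213744,  0.05805507, -0.02550192]), 'gripper_force': 0.0, 'width': 0.9965085777530042}
top {'K': array([[381.60385528,   0.        , 255.59286805],
       [  0.        , 381.60385528, 185.45584963],
       [  0.        ,   0.        ,   1.        ]]), 'dist': array([-0.00032783,  0.        ,  0.        ,  0.        ,  0.        ]), 'xyz': array([0.35567876, 0.17854029, 0.79234446]), 'orientation': array([ 0.13222236, -0.12146018, -1.56131124])}
scene {'K': array([[439.77079165,   0.        , 255.03126135],
       [  0.        , 439.77079165, 192.3005181 ],
       [  0.        ,   0.        ,   1.        ]]), 'dist': array([0.0486263, 0.       , 0.       , 0.       , 0.       ]), 'xyz': array([ 0.92943529, -0.14232714,  0.67509871]), 'orientation': array([0.65011577, 0.32224378, 0.92284105])}
```

View pics/top0.png

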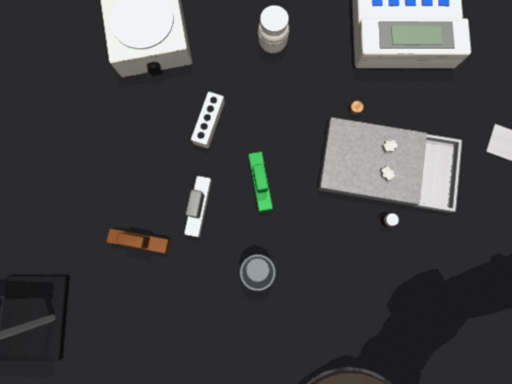

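View pics/scene0.png

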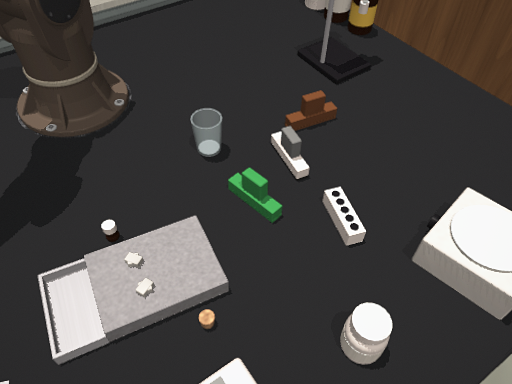

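Top view: the white bar with a grey grip at (198,206) is the scraper. The white block with black holes at (207,119) is the bystander, and the brown (138,241) and green (261,182) look-alikes are the wrong colour. The board is at about (375,160), the tray at about (440,172), and the chips at (390,146) and (388,173). Next I'll measure these and make one enlarged crop to confirm the scraper.

```bash
cat > h.py <<'E'
import numpy as np, cv2
from scipy.spatial.transform import Rotation as R
def ray(c,px):
    p=cv2.undistortPoints(np.array(px,float).reshape(-1,1,2),c["K"],c["dist"]).reshape(-1,2)
    d=np.c_[p[:,0],-p[:,1],-np.ones(len(p))]
    return d@R.from_rotvec(c["orientation"]).as_matrix().T
def plane(c,px,z):
    d=ray(c,px);o=c["xyz"];return o+d*((z-o[2])/d[:,2])[:,None]
def proj(c,P):
    r=R.from_rotvec(c["orientation"]).as_matrix();q=(np.array(P,float).reshape(-1,3)-c["xyz"])@r
    q=q*[1,-1,-1];return cv2.projectPoints(q.reshape(-1,1,3),np.zeros(3),np.zeros(3),c["K"],c["dist"])[0].reshape(-1,2)
E
python3 - <<'E'
from h import *
from cell import arm
im=cv2.imread("pics/top0.png");c=arm.calibration("top")
g=cv2.cvtColor(im,cv2.COLOR_BGR2GRAY)
def big(m,x0,y0,x1,y1):
    k=np.zeros_like(g);k[y0:y1,x0:x1]=(m[y0:y1,x0:x1]*255).astype(np.uint8)
    cs=cv2.findContours(k,cv2.RETR_EXTERNAL,cv2.CHAIN_APPROX_NONE)[0]
    return sorted(cs,key=cv2.contourArea)[::-1]
def rect(cn,z,t):
    P=plane(c,cn,z)[:,:2]
    r=cv2.minAreaRect((P*1000).astype(np.float32)); print(t,z,np.round(r[0],1),np.round(r[1],1),r[2]); return P
sc=big(g>60,175,170,222,245)[0]; rect(sc,.03,"scraper whole")
sat=im.max(2).astype(int)
wh=big(g>165,175,170,222,245)
for w in wh[:3]: rect(w,.03,"white part")
gr=big((g>60)&(g<150),180,185,210,222)[0]; rect(gr,.075,"grip")
print("gripbox",cv2.boundingRect(gr),cv2.boundingRect(sc))
b=big((g>40),310,105,475,218)[0]; rect(b,.034,"board+tray")
br=big((g>40),310,105,420,218)[0]
ap=cv2.approxPolyDP(b,6,True).reshape(-1,2);print(ap,np.round(plane(c,ap,.034),3).tolist())
for w in big(g>165,365,130,415,190)[:3]:
    m=w.reshape(-1,2).mean(0);print("chip",m,cv2.contourArea(w),plane(c,[m],.047))
crop=[cv2.resize(im[165:250,170:230],None,fx=6,fy=6,interpolation=2),cv2.resize(im[110:220,310:475],None,fx=2.6,fy=4.636,interpolation=2)]
h=min(a.shape[0] for a in crop);cv2.imwrite("pics/crop1.png",np.hstack([a[:h] for a in crop]))
E
```

```text
scraper whole 0.03 [438.8 302.9] [ 39.1 123.9] 79.60504150390625
white part 0.03 [438.5 301.2] [ 28.  119.4] 79.65628051757812
white part 0.03 [442.9 308.3] [15.1 46. ] 80.63258361816406
grip 0.075 [437.  299.1] [28.7 69.8] 79.47499084472656
gripbox (185, 185, 19, 37) (184, 175, 28, 63)
board+tray 0.034 [533.8 -96.4] [233.3 345.2] 0.22157424688339233
[[310 105]
 [310 217]
 [378 217]
 [382 210]
 [389 212]
 [384 217]
 [474 217]
 [474 105]
 [350 105]
 [357 120]
 [347 117]
 [347 105]] [[0.65, 0.072, 0.034], [0.416, 0.076, 0.034], [0.417, -0.059, 0.034], [0.431, -0.068, 0.034], [0.427, -0.081, 0.034], [0.417, -0.071, 0.034], [0.418, -0.249, 0.034], [0.651, -0.269, 0.034], [0.65, -0.011, 0.034], [0.618, -0.025, 0.034], [0.624, -0.004, 0.034], [0.65, -0.005, 0.034]]
chip [389.27102804 159.8364486 ] 2876.0 [[ 0.53043912 -0.08251394  0.047     ]]
```

View pics/crop1.png

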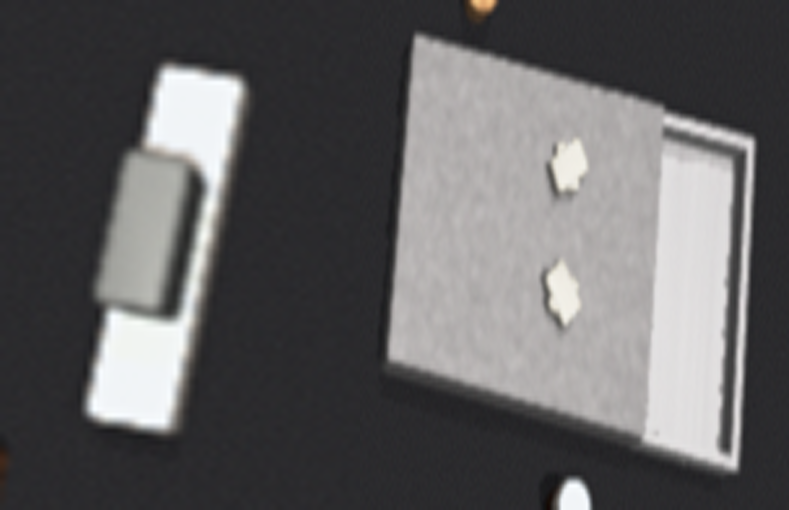

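The crop confirms it: the white bar has a grey upright grip, and its measured 28 x 119 mm matches the description. The board, tray and two chips are clear too. I'll redo the board and chip segmentation with better thresholds.

```bash
python3 - <<'E'
from h import *
from cell import arm
im=cv2.imread("pics/top0.png");c=arm.calibration("top")
g=cv2.cvtColor(im,cv2.COLOR_BGR2GRAY)
print("levels bg,board,tray,chip",g[230,340],g[150,350],g[170,440],g[146,390],g[173,388])
def big(m,x0,y0,x1,y1):
    k=np.zeros_like(g);k[y0:y1,x0:x1]=(m[y0:y1,x0:x1]*255).astype(np.uint8)
    return sorted(cv2.findContours(k,cv2.RETR_EXTERNAL,cv2.CHAIN_APPROX_NONE)[0],key=cv2.contourArea)[::-1]
b=big(cv2.medianBlur(g,5)>80,310,105,475,218)[0]
hull=cv2.convexHull(b);ap=cv2.approxPolyDP(hull,4,True).reshape(-1,2);print(ap.tolist())
m=cv2.medianBlur(g,5);bb=big((m>80)&(m<180),312,105,428,212)[0]
r=cv2.minAreaRect((plane(c,bb,.034)[:,:2]*1000).astype(np.float32));print("board",r)
cc=[]
for w in big(g>200,370,130,410,190)[:2]:
    p=w.reshape(-1,2).mean(0);q=plane(c,[p],.045)[0];cc.append(q);print("chip",p,cv2.contourArea(w),q)
# tray end direction ~ -y
th=np.deg2rad(r[2]);
ax=[np.array([np.cos(th+k*np.pi/2),np.sin(th+k*np.pi/2)]) for k in range(4)]
x=min(ax,key=lambda a:a[1]);ctr=np.array(r[0])/1000;y=np.array([-x[1],x[0]])
print("x axis",x,np.degrees(np.arctan2(x[1],x[0])))
for q in cc: print("chip in board",(q[:2]-ctr)@x,(q[:2]-ctr)@y)
P=lambda a,bq,z:[*(ctr+a*x+bq*y),z]
pts=[P(a,bq,.034) for a in(-.1,.1) for bq in(-.075,.075)]+[P(.175,bq,.024) for bq in(-.075,.075)]
sc=[.4385,.3012,.03];L=np.deg2rad(-10.34);l=np.array([np.cos(L),np.sin(L),0]);
pts2=[np.array(sc)+l*.06*s+np.array([-l[1],l[0],0])*.014*t for s in(-1,1) for t in(-1,1)]+[[.4385,.3012,.075]]
for n in("top","scene"):
    i=cv2.imread(f"pics/{n}0.png");i=cv2.resize(i,None,fx=1,fy=1)
    for p in proj(arm.calibration(n),pts+pts2): cv2.circle(i,tuple(int(v) for v in np.round(p)),2,(0,0,255),-1)
    if n=="top":t=i[90:260,170:480]
    else:u=i[80:360,30:340]
cv2.imwrite("pics/chk.png",cv2.resize(np.vstack([t,u]),None,fx=1.3,fy=1.3))
E
```

```text
levels bg,board,tray,chip 42 175 222 237 238
[[330, 119], [459, 139], [455, 209], [322, 188]]
board ((531.0822143554688, -62.942176818847656), (216.69017028808594, 155.81504821777344), 80.49877166748047)
chip [388.09090909 172.96969697] 88.5 [ 0.50410831 -0.07953145  0.045     ]
chip [390.54285714 145.02857143] 85.5 [ 0.56148979 -0.08729936  0.045     ]
x axis [-0.16506875 -0.98628206] -99.50122833251952
chip in board 0.02081424741098927 -0.023865510413985276
chip in board 0.01900371148156869 0.0340110529539277
```

View pics/chk.png

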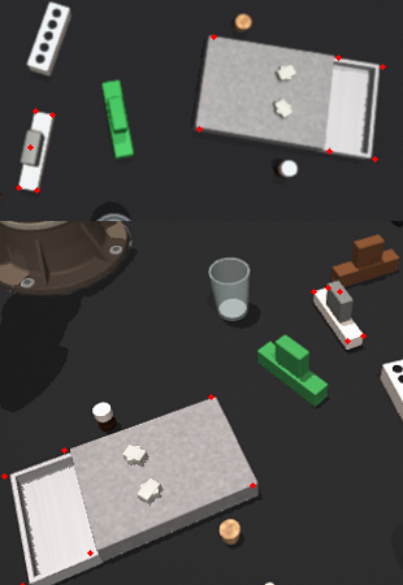

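Overlay check: the scraper points land on its edges in both views. The board estimate is slightly off towards +x, since its rectangle came out 217 mm long and took in tray wall. I'll refine it from the outer corners, and work out the approach to the grip.

```bash
python3 - <<'E'
from h import *
from cell import arm
c=arm.calibration("top")
A=plane(c,[[330,119],[322,188]],.034)[:,:2]; T=plane(c,[[459.5,138.5],[455.5,209.5]],.024)[:,:2]
T0=plane(c,[[459.5,138.5],[455.5,209.5]],.0)[:,:2]
print("A",A,np.linalg.norm(A[0]-A[1]),"T",T,np.linalg.norm(T[0]-T[1]))
x=T.mean(0)-A.mean(0);Ln=np.linalg.norm(x);x/=Ln;w=A[0]-A[1]
print("len(275)",Ln,np.degrees(np.arctan2(x[1],x[0])),"width-based",np.degrees(np.arctan2(w[1],w[0]))-90)
y=np.array([-x[1],x[0]]);ctr=(A.mean(0)+T.mean(0))/2-x*.0375
print("ctr",ctr,"xaxis",x)
for q in([.50411,-.07953],[.56149,-.0873]):print("chip",(np.array(q)-ctr)@x,(np.array(q)-ctr)@y)
# grip pose check from scene: grip top centre by two views
s=arm.observe();M=R.from_rotvec(s["ee_rot"]).as_matrix();print("tool",M.round(3))
E
```

```text
A [[0.61950845 0.03101036]
 [0.47485703 0.05068895]] 0.14598383399224074 T [[ 0.58189455 -0.23823307]
 [ 0.43404172 -0.21846795]] 0.14916809407475884
len(275) 0.2720413848213577 -98.28802550731481 width-based -97.74704155860758
ctr [ 0.53298104 -0.05664208] xaxis [-0.14414939 -0.98955594]
chip 0.026810621222012852 -0.025270229494671913
chip 0.026228178707101594 0.032630530955574645
tool [[ 0.913  0.408 -0.001]
 [ 0.408 -0.913  0.001]
 [-0.    -0.001 -1.   ]]
```

The scraper and board fit now agrees with the given sizes: 28x119 mm for the scraper, and 272x148 mm against 275x150 for board plus tray. The chips sit at x≈27 mm, y≈−25 and +33 mm in the board frame, which is in range. I'll start moving.

```bash
python3 -m pendant '{"slide":[[0.115,-0.092,-0.007],[0.115,-0.092,-0.007],[0.115,-0.092,-0.007],[0.115,-0.092,-0.007],[0.115,-0.092,-0.007],[0.115,-0.092,-0.007],[0.115,-0.092,-0.007],[0.115,-0.092,-0.007],[0.115,-0.092,-0.007],[0.115,-0.092,-0.007]],"dr":[[0,0,0],[0,0,0],[0,0,0],[0,0,0],[0,0,0],[0,0,0],[0,0,0],[0,0,0],[0,0,0],[0,0,0]],"claw":[1,1,1,1,1,1,1,1,1,1]}'
python3 -m pendant '{"slide":[[0,0,0],[0,0,0],[0,0,0],[0,0,0],[0,0,0],[0,0,0],[0,0,0],[0,0,0],[0,0,0],[0,0,0]],"dr":[[0,0,-1],[0,0,-1],[0,0,-1],[0,0,-1],[0,0,-1],[0,0,-1],[0,0,-1],[0,0,-1],[0,0,-1],[0,0,-1]],"claw":[1,1,1,1,1,1,1,1,1,1]}'
python3 -m pendant '{"slide":[[0,0,0],[0,0,0],[0,0,0],[0,0,0],[0,0,0],[0,0,0],[0,0,0],[0,0,0],[0,0,0],[0,0,0]],"dr":[[0,0,-1],[0,0,-1],[0,0,-1],[0,0,-1],[0,0,-1],[0,0,-1],[0,0,-1],[0,0,-1],[0,0,-1],[0,0,-1]],"claw":[1,1,1,1,1,1,1,1,1,1]}'
cat > st.py <<'E'
import sys
from h import *
from cell import arm
s=arm.observe();M=R.from_rotvec(s["ee_rot"]).as_matrix()
print("t",s["clock"],"p",s["position"].round(4),"yaw",np.degrees(np.arctan2(M[1,0],M[0,0])).round(2),"tilt",np.degrees(M[:2,2]).round(2),"F",s["force"].round(2),"w",round(s["width"]*92,1),"gf",s["gripper_force"],"q",s["joints"].round(2))
if len(sys.argv)>4:
    t=np.array(eval(" ".join(sys.argv[1:4]).replace(" ",",")));yaw=float(sys.argv[4])
    d=M.T@(t-s["position"]);m=np.deg2rad((yaw-np.degrees(np.arctan2(M[1,0],M[0,0]))+180)%360-180)
    # rotation to exact tool-down target
    T=np.array([[np.cos(np.deg2rad(yaw)),np.sin(np.deg2rad(yaw)),0],[np.sin(np.deg2rad(yaw)),-np.cos(np.deg2rad(yaw)),0],[0,0,-1]])
    print("slide units total",(d/.3).round(3),"mm",(d*1000).round(1),"min rows",np.linalg.norm(d)/.05,"dr units",(R.from_matrix(M.T@T).as_rotvec()/.12).round(2))
E
python3 st.py 0.4385 0.3012 0.2 169.66
```

```text
clock: 1.1
position: [0.4577, -0.176, 0.2477]
ee_rot: [3.072, 0.656, -0.0]
force: [1.2, 0.0, 0.5]
width: 1.003
gripper_force: 0.0
clock: 2.1
position: [0.4572, -0.1776, 0.2474]
ee_rot: [-2.159, -2.281, 0.001]
force: [1.3, 0.8, -0.1]
width: 1.004
gripper_force: 0.0
clock: 3.1
position: [0.4572, -0.1776, 0.2474]
ee_rot: [-0.494, -3.102, -0.0]
force: [0.0, -0.4, -0.6]
width: 0.998
gripper_force: 0.0
t 3.1 p [ 0.4572 -0.1776  0.2474] yaw 161.89 tilt [-0.04  0.01] F [ 0.01 -0.39 -0.59] w 91.8 gf 0.0 q [ 0.73  0.25 -0.57  1.83  0.15  1.11  1.36]
slide units total [0.555 1.498 0.158] mm [166.5 449.3  47.5] min rows 9.63091517885015 dr units [-0.   -0.01 -1.13]
```

```bash
python3 -m pendant '{"slide":[[0.0555,0.150,0.016],[0.0555,0.150,0.016],[0.0555,0.150,0.016],[0.0555,0.150,0.016],[0.0555,0.150,0.016],[0.0555,0.150,0.016],[0.0555,0.150,0.016],[0.0555,0.150,0.016],[0.0555,0.150,0.016],[0.0555,0.150,0.016]],"dr":[[0,0,0],[0,0,0],[0,0,0],[0,0,0],[0,0,0],[0,0,0],[0,0,0],[0,0,0],[0,0,0],[0,0,0]],"claw":[1,1,1,1,1,1,1,1,1,1]}' >/dev/null
python3 -m pendant '{"slide":[[0,0,0],[0,0,0],[0,0,0],[0,0,0]],"dr":[[0,0,-0.56],[0,0,-0.57],[0,0,0],[0,0,0]],"claw":[1,1,1,1]}' >/dev/null
python3 st.py 0.4385 0.3012 0.036 169.66
python3 - <<'E'
from h import *
from cell import arm
c=arm.calibration("wrist");i=arm.get_image("wrist")[:,:,::-1].copy();print(c["xyz"],c["orientation"],arm.observe()["position"])
cv2.imwrite("pics/w1raw.png",i)
L=np.deg2rad(-10.34);l=np.array([np.cos(L),np.sin(L),0]);n=np.array([-l[1],l[0],0])
o=np.array([.4385,.3012,0])
pts=[o+l*a*s+n*b*t+[0,0,z] for a,b,z in((.06,.014,.03),(.025,.011,.075)) for s in(-1,1) for t in(-1,1)]
for p in proj(c,pts): cv2.circle(i,tuple(int(v) for v in p.round()),2,(0,0,255),-1)
cv2.imwrite("pics/w1.png",i)
E
```

```text
t 4.5 p [0.4414 0.3015 0.1994] yaw 169.24 tilt [-0.03 -0.02] F [-0.05 -0.31 -0.45] w 91.7 gf 0.0 q [-0.13  0.42 -0.77  1.78  0.33  1.07  0.36]
slide units total [ 0.009 -0.002  0.545] mm [  2.7  -0.7 163.4] min rows 3.2694344847115278 dr units [-0.   -0.   -0.06]
[0.37484256 0.31449009 0.35795649] [-0.21761193 -0.17823648  1.37416425] [0.44151114 0.30139977 0.1995723 ]
```

View pics/w1.png

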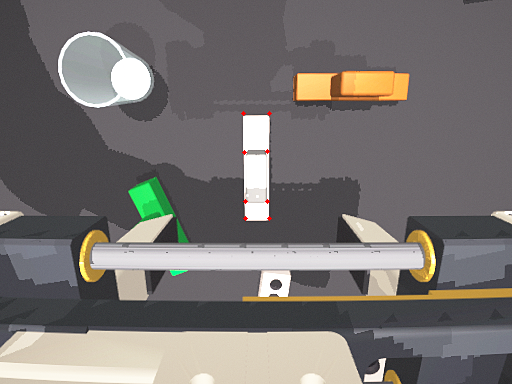

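The wrist view with the predicted corner points overlaid matches the scraper at (257,165) to about a pixel. The green block is at (160,210), near the left finger, so I'll descend with the claw partly shut.

```bash
python3 -m pendant '{"slide":[[0.009,-0.002,0],[0,0,0.08],[0,0,0.08],[0,0,0.08],[0,0,0.08],[0,0,0.08],[0,0,0.05],[0,0,0.05],[0,0,0.04],[0,0,0]],"dr":[[0,0,-0.06],[0,0,0],[0,0,0],[0,0,0],[0,0,0],[0,0,0],[0,0,0],[0,0,0],[0,0,0],[0,0,0]],"claw":[0.55,0.55,0.55,0.55,0.55,0.55,0.55,0.55,0.55,0.55]}' >/dev/null
python3 st.py 0.4385 0.3012 0.037 169.66
python3 -m pendant '{"slide":[[0,0,0],[0,0,0],[0,0,0],[0,0,0],[0,0,0],[0,0,0],[0,0,0]],"dr":[[0,0,0],[0,0,0],[0,0,0],[0,0,0],[0,0,0],[0,0,0],[0,0,0]],"claw":[0,0,0,0,0,0,0]}' 35
python3 st.py
```

```text
t 5.55 p [0.4382 0.3012 0.0366] yaw 169.79 tilt [-0.08 -0.07] F [ 0.22 -0.63 -0.1 ] w 50.8 gf 0.0 q [-0.24  0.62 -0.65  1.95  0.54  0.75  0.19]
slide units total [-0.001  0.    -0.001] mm [-0.3  0.  -0.4] min rows 0.01109216992194319 dr units [-0.01 -0.01  0.02]
clock: 6.25
position: [0.4389, 0.3018, 0.0381]
ee_rot: [0.28, 3.129, 0.0]
force: [-0.4, -1.5, 5.1]
width: 0.238
gripper_force: 35.0
t 6.25 p [0.4389 0.3018 0.0381] yaw 169.79 tilt [0.03 0.  ] F [-0.36 -1.5   5.08] w 21.9 gf 35.00054061412811 q [-0.24  0.62 -0.65  1.95  0.54  0.75  0.19]
```

```bash
python3 -m pendant '{"slide":[[0,0,-0.06],[0,0,-0.12],[0,0,-0.14],[0,0,-0.14],[0,0,-0.08],[0,0,0]],"dr":[[0,0,0],[0,0,0],[0,0,0],[0,0,-0.15],[0,0,-0.15],[0,0,0]],"claw":[0,0,0,0,0,0]}'
python3 st.py 0.5424 0.0077 0.2 171.8
```

```text
clock: 6.85
position: [0.4398, 0.3033, 0.203]
ee_rot: [0.222, 3.129, 0.006]
force: [-0.5, 0.9, -1.3]
width: 0.237
gripper_force: 35.0
t 6.85 p [0.4398 0.3033 0.203 ] yaw 171.88 tilt [0.26 0.18] F [-0.46  0.88 -1.25] w 21.8 gf 34.998902678489685 q [-0.12  0.42 -0.79  1.78  0.34  1.07  0.4 ]
slide units total [-0.478 -0.927  0.008] mm [-143.3 -278.1    2.5] min rows 6.257579900597007 dr units [0.03 0.03 0.01]
```

```bash
python3 -m pendant '{"slide":[[-0.048,-0.093,0],[-0.048,-0.093,0],[-0.048,-0.093,0],[-0.048,-0.093,0],[-0.048,-0.093,0],[-0.048,-0.093,0],[-0.048,-0.093,0],[-0.048,-0.093,0],[-0.048,-0.093,0],[-0.046,-0.09,0]],"dr":[[0,0,0],[0,0,0],[0,0,0],[0,0,0],[0,0,0],[0,0,0],[0,0,0],[0,0,0],[0,0,0],[0,0,0]],"claw":[0,0,0,0,0,0,0,0,0,0]}' >/dev/null
python3 -m pendant '{"slide":[[0,0,0],[0,0,0.06],[0,0,0.08],[0,0,0.08],[0,0,0.06],[0,0,0.04],[0,0,0],[0,0,0]],"dr":[[0,0,0],[0,0,0],[0,0,0],[0,0,0],[0,0,0],[0,0,0],[0,0,0],[0,0,0]],"claw":[0,0,0,0,0,0,0,0]}' >/dev/null
python3 st.py 0.5424 0.0077 0.073 171.8
python3 - <<'E'
from h import *
from cell import arm
a=cv2.cvtColor(arm.get_image("top"),4)[80:260,230:490];b=cv2.cvtColor(arm.get_image("scene"),4)[170:370,20:280]
cv2.imwrite("pics/b1.png",np.vstack([cv2.resize(a,None,fx=1.5,fy=1.5),cv2.resize(b,None,fx=1.5,fy=1.5)]))
E
```

```text
t 8.65 p [0.5412 0.0066 0.1038] yaw 171.88 tilt [-0.02  0.01] F [-0.1  -0.   -1.41] w 22.1 gf 34.99905288219452 q [ 0.38  0.53 -0.67  1.88  0.42  0.88  0.92]
slide units total [-0.003  0.004  0.103] mm [-1.   1.3 30.8] min rows 0.616750935064135 dr units [ 0.   -0.    0.01]
```

View pics/b1.png

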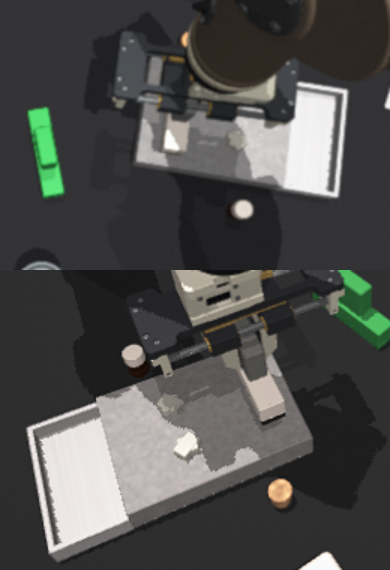

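The views show the scraper held square over the rear of the board, with both chips ahead of it: in the scene half at (170,403) and (187,443). I'll lower it to just above the board.

```bash
python3 -m pendant '{"slide":[[0,0,0.04],[0,0,0.03],[0,0,0.015],[0,0,0.01],[0,0,0.004],[0,0,0],[0,0,0]],"dr":[[0,0,0],[0,0,0],[0,0,0],[0,0,0],[0,0,0],[0,0,0],[0,0,0]],"claw":[0,0,0,0,0,0,0]}' >/dev/null
python3 st.py 0.5183 -0.1569 0.073 171.8
```

```text
t 9.45 p [0.5414 0.0062 0.0742] yaw 171.86 tilt [ 0.02 -0.  ] F [-0.12  0.38 -1.08] w 21.8 gf 34.99906897544861 q [ 0.35  0.57 -0.65  1.9   0.46  0.82  0.89]
slide units total [-0.001 -0.549  0.004] mm [  -0.2 -164.8    1.2] min rows 3.295191713783957 dr units [0.   0.   0.01]
```

```bash
python3 -m pendant '{"slide":[[0,-0.01,0.003],[0,-0.03,0],[0,-0.03,0],[0,-0.03,0],[0,-0.03,0],[0,-0.03,0],[0,-0.03,0],[0,-0.03,0],[0,-0.03,0],[0,-0.03,0]],"dr":[[0,0,0],[0,0,0],[0,0,0],[0,0,0],[0,0,0],[0,0,0],[0,0,0],[0,0,0],[0,0,0],[0,0,0]],"claw":[0,0,0,0,0,0,0,0,0,0]}' 
python3 -m pendant '{"slide":[[0,-0.03,0],[0,-0.03,0],[0,-0.03,0],[0,-0.03,0],[0,-0.03,0],[0,-0.03,0],[0,-0.03,0],[0,-0.03,0],[0,-0.03,0],[0,-0.02,0]],"dr":[[0,0,0],[0,0,0],[0,0,0],[0,0,0],[0,0,0],[0,0,0],[0,0,0],[0,0,0],[0,0,0],[0,0,0]],"claw":[0,0,0,0,0,0,0,0,0,0]}' 
python3 -m pendant '{"slide":[[0,0,0],[0,0,0],[0,0,0]],"dr":[[0,0,0],[0,0,0],[0,0,0]],"claw":[0,0,0]}' >/dev/null
python3 st.py 0.5183 -0.1569 0.073 171.8
python3 - <<'E'
from h import *
from cell import arm
a=cv2.cvtColor(arm.get_image("top"),4)[80:260,230:490];b=cv2.cvtColor(arm.get_image("scene"),4)[170:370,20:280]
cv2.imwrite("pics/b2.png",np.vstack([cv2.resize(a,None,fx=1.5,fy=1.5),cv2.resize(b,None,fx=1.5,fy=1.5)]))
E
```

```text
clock: 10.45
position: [0.5292, -0.0777, 0.0731]
ee_rot: [0.223, 3.134, 0.0]
force: [0.4, 0.4, -0.8]
width: 0.234
gripper_force: 35.0
clock: 11.45
position: [0.5168, -0.1642, 0.0731]
ee_rot: [-0.224, -3.133, 0.0]
force: [-0.4, 0.1, -2.0]
width: 0.234
gripper_force: 35.0
t 11.75 p [ 0.5172 -0.1625  0.0732] yaw 171.9 tilt [0.01 0.02] F [ 0.47 -0.45 -1.11] w 21.7 gf 34.99914765357971 q [ 0.67  0.57 -0.65  1.9   0.46  0.82  1.21]
slide units total [-0.001  0.019  0.001] mm [-0.3  5.7  0.2] min rows 0.11464320318644018 dr units [0.   0.   0.01]
```

View pics/b2.png

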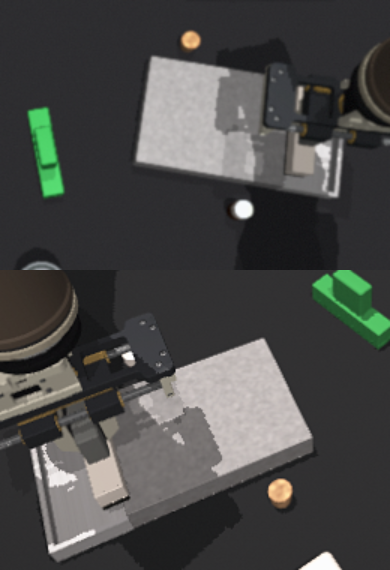

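The scraper is past the board's end and the board behind it is clear; the chips are hidden by the hand. I'll retreat to mid-board and look in the tray.

```bash
python3 -m pendant '{"slide":[[0,0.02,0],[0,0.04,0],[0,0.05,0],[0,0.05,0],[0,0.05,0],[0,0.05,0],[0,0.05,0],[0,0.05,0],[0,0.05,0],[0,0.02,0]],"dr":[[0,0,0],[0,0,0],[0,0,0],[0,0,0],[0,0,0],[0,0,0],[0,0,0],[0,0,0],[0,0,0],[0,0,0]],"claw":[0,0,0,0,0,0,0,0,0,0]}' >/dev/null
python3 -m pendant '{"slide":[[0,0,0],[0,0,0]],"dr":[[0,0,0],[0,0,0]],"claw":[0,0]}' >/dev/null
python3 st.py 0.533 -0.0566 0.071 171.8
python3 - <<'E'
from h import *
from cell import arm
a=cv2.cvtColor(arm.get_image("top"),4)[80:260,230:490];b=cv2.cvtColor(arm.get_image("scene"),4)[170:370,20:280]
cv2.imwrite("pics/b3.png",np.vstack([cv2.resize(a,None,fx=1.5,fy=1.5),cv2.resize(b,None,fx=1.5,fy=1.5)]))
E
```

```text
t 13.05 p [ 0.5352 -0.036   0.073 ] yaw 171.84 tilt [-0.02 -0.03] F [-0.11  0.38 -2.67] w 21.8 gf 34.99906897544861 q [ 0.43  0.56 -0.65  1.92  0.46  0.81  0.96]
slide units total [-0.003 -0.069  0.007] mm [ -0.8 -20.7   2. ] min rows 0.41681446315040216 dr units [-0.01 -0.    0.01]
```

View pics/b3.png

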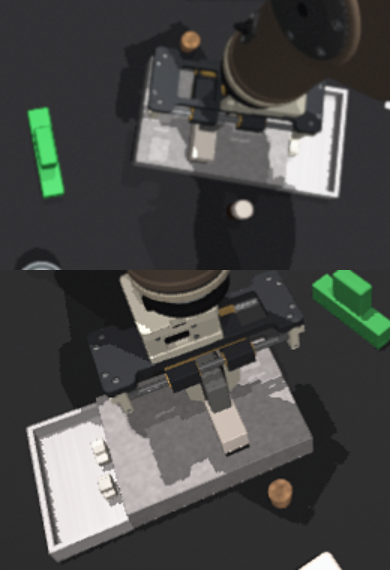

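Both chips are at the board/tray joint, in the scene crop at (100,450) and (107,487). Their height needs measuring from two views to tell whether they're in the tray or caught on the edge.

```bash
python3 - <<'E'
from h import *
from cell import arm
ctr=np.array([.533,-.0566]);x=np.array([-.14415,-.98956]);y=np.array([-x[1],x[0]])
B=lambda q:np.r_[(q[:2]-ctr)@x,(q[:2]-ctr)@y,q[2]].round(4)
im={n:arm.get_image(n) for n in("top","scene")}
px={}
for n,(x0,y0,x1,y1) in {"top":(415,165,435,190),"scene":(78,280,104,325)}.items():
    g=cv2.cvtColor(im[n],cv2.COLOR_RGB2GRAY);hsv=im[n].astype(int)
    if n=="top": cv2.imwrite("pics/c.png",cv2.resize(cv2.cvtColor(im[n],4)[150:215,395:465],None,fx=6,fy=6))
    else: cv2.imwrite("pics/d.png",cv2.resize(cv2.cvtColor(im[n],4)[270:340,55:125],None,fx=6,fy=6))
a=cv2.imread("pics/c.png");b=cv2.imread("pics/d.png");h=390
cv2.imwrite("pics/cd.png",np.hstack([a[:h],b[:h]]))
cs=arm.calibration("scene");ct=arm.calibration("top")
for p in((86.7,290),(91.3,314.7)):
    for z in(.011,.04):print("scene",p,z,B(plane(cs,[p],z)[0]))
for z in(.011,.04):print("top",z,B(plane(ct,[(425.3,178)],z)[0]))
E
```

```text
scene (86.7, 290) 0.011 [ 0.1101 -0.024   0.011 ]
scene (86.7, 290) 0.04 [ 0.1065 -0.0053  0.04  ]
scene (91.3, 314.7) 0.011 [0.1134 0.0221 0.011 ]
scene (91.3, 314.7) 0.04 [0.1097 0.0388 0.04  ]
top 0.011 [ 0.1147 -0.016   0.011 ]
top 0.04 [ 0.1028 -0.0232  0.04  ]
```

View pics/cd.png

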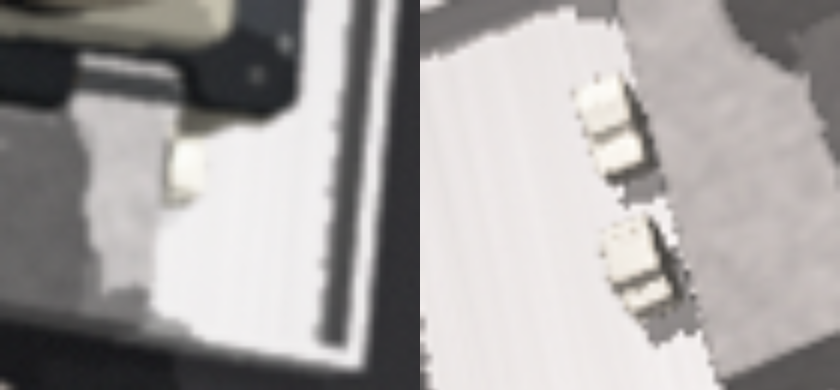

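Both views put the chips at z≈11–20 mm and x≈110–115 mm. They stand on the tray floor, clear of the board's end face with a shadow gap, so they're in the tray. Next I'll lower the scraper to contact.

```bash
python3 -m pendant '{"slide":[[0,0,0.002],[0,0,0.002],[0,0,0]],"dr":[[0,0,0],[0,0,0],[0,0,0]],"claw":[0,0,0]}'
python3 -m pendant '{"slide":[[0,0,0.001],[0,0,0.001],[0,0,0]],"dr":[[0,0,0],[0,0,0],[0,0,0]],"claw":[0,0,0]}'
```

```text
clock: 13.55
position: [0.5352, -0.0358, 0.0721]
ee_rot: [0.224, 3.134, -0.001]
force: [-1.6, -0.9, 1.9]
width: 0.241
gripper_force: 35.0
clock: 13.85
position: [0.5352, -0.0358, 0.0721]
ee_rot: [0.224, 3.133, -0.002]
force: [-4.8, -1.7, 11.3]
width: 0.236
gripper_force: 35.0
```

Contact: the height stopped at 72.1 mm and the force reads 11 N. I'll release and lift.

```bash
python3 -m pendant '{"slide":[[0,0,-0.002],[0,0,0],[0,0,0],[0,0,0],[0,0,0],[0,0,0],[0,0,0]],"dr":[[0,0,0],[0,0,0],[0,0,0],[0,0,0],[0,0,0],[0,0,0],[0,0,0]],"claw":[0,0.6,0.6,0.6,0.6,0.6,0.6]}'
python3 -m pendant '{"slide":[[0,0,-0.03],[0,0,-0.08],[0,0,-0.12],[0,0,-0.15],[0,0,-0.15],[-0.1,0,-0.1],[0,0,0],[0,0,0]],"dr":[[0,0,0],[0,0,0],[0,0,0],[0,0,0],[0,0,0],[0,0,0],[0,0,0],[0,0,0]],"claw":[0.6,0.6,0.6,0.6,0.6,0.6,0.6,0.6]}'
python3 - <<'E'
from h import *
from cell import arm
a=cv2.cvtColor(arm.get_image("wrist"),4);b=cv2.cvtColor(arm.get_image("scene"),4)[170:370,20:280]
cv2.imwrite("pics/e.png",np.hstack([cv2.resize(a,(400,300)),cv2.resize(b,(390,300))]))
E
```

```text
clock: 14.55
position: [0.5353, -0.0354, 0.0719]
ee_rot: [-0.223, -3.134, -0.0]
force: [1.6, -0.0, -0.1]
width: 0.6
gripper_force: 0.0
clock: 15.35
position: [0.5652, -0.0395, 0.2615]
ee_rot: [0.223, 3.133, 0.0]
force: [-0.5, -0.1, -0.9]
width: 0.602
gripper_force: 0.0
```

View pics/e.png

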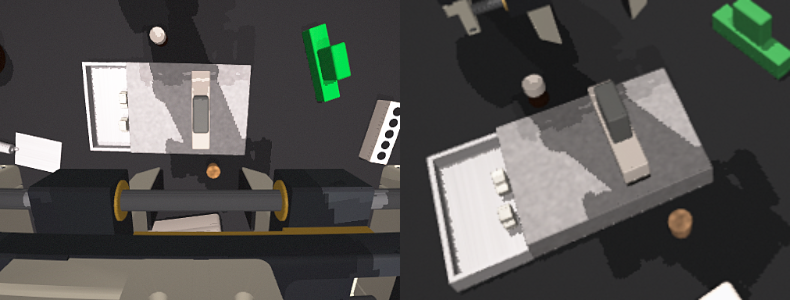

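The scraper stands free on the board at wrist (201,113), and both chips are in the tray at (124,97) and (126,118). Before handing in, I'll check numerically how far the chips are from the board's end face.

```bash
python3 - <<'E'
from h import *
from cell import arm
ctr=np.array([.533,-.0566]);x=np.array([-.14415,-.98956]);y=np.array([-x[1],x[0]])
cw=arm.calibration("wrist");im={n:arm.get_image(n) for n in("wrist","scene","top")}
def prof(n,c,z,yb,xs):
    g=cv2.cvtColor(im[n],cv2.COLOR_RGB2LAB).astype(np.float32)
    P=[[*(ctr+a*x+yb*y),z] for a in xs];p=proj(c,P).astype(np.float32)
    v=cv2.remap(g,p[:,0].reshape(1,-1),p[:,1].reshape(1,-1),cv2.INTER_LINEAR)[0]
    return v
xs=np.arange(.088,.135,.002)
print("x",(xs*1000).astype(int).tolist())
for n in("wrist","scene","top"):
    c=cw if n=="wrist" else arm.calibration(n)
    for yb in(-.06,-.018,.03):
        v=prof(n,c,.025,yb,xs);print(n,yb,"L",v[:,0].astype(int).tolist(),"b",(v[:,2]-128).astype(int).tolist())
E
```

```text
x [88, 90, 92, 94, 96, 98, 100, 102, 104, 106, 108, 110, 112, 114, 116, 118, 120, 122, 124, 126, 128, 130, 132, 134]
wrist -0.06 L [228, 227, 227, 225, 226, 227, 229, 251, 255, 254, 254, 254, 254, 254, 254, 254, 253, 253, 253, 253, 254, 254, 253, 252] b [1, 1, 1, 0, 1, 1, 1, 0, 0, 0, 0, 0, 0, 0, 0, 0, 0, 0, 0, 0, 0, 0, 0, 0]
wrist -0.018 L [226, 228, 229, 229, 227, 228, 234, 163, 155, 245, 253, 253, 253, 252, 251, 254, 253, 252, 253, 253, 253, 253, 253, 252] b [0, 0, 0, 0, 0, 1, 0, 1, 8, 5, 1, 1, 2, 2, 1, 0, 0, 0, 0, 0, 0, 0, 0, 0]
wrist 0.03 L [225, 226, 231, 229, 227, 227, 226, 213, 117, 101, 124, 250, 252, 249, 249, 250, 248, 251, 251, 251, 250, 252, 251, 251] b [0, 0, 1, 1, 1, 1, 1, 1, 2, 4, 5, 3, 2, 3, 3, 2, 3, 0, 0, 0, 0, 0, 0, 0]
scene -0.06 L [186, 184, 182, 184, 188, 172, 114, 123, 127, 124, 124, 124, 125, 122, 125, 125, 124, 127, 127, 125, 125, 127, 125, 126] b [1, 1, 2, 2, 1, 1, 0, 0, 1, 0, 0, 1, 1, 0, 1, 0, 0, 0, 0, 0, 0, 0, 0, 0]
scene -0.018 L [188, 189, 189, 188, 187, 186, 170, 97, 194, 239, 235, 234, 235, 230, 224, 235, 235, 234, 233, 233, 234, 235, 236, 234] b [1, 1,
[... 197 characters left out ...]
] b [1, 1, 1, 2, 1, 1, 2, 1, 2, 2, 5, 5, 6, 6, 6, 7, 1, 1, 1, 1, 1, 1, 0, 0]
top -0.06 L [202, 202, 202, 202, 202, 204, 212, 229, 240, 243, 243, 243, 243, 243, 242, 242, 242, 242, 243, 244, 243, 243, 243, 243] b [0, 0, 0, 0, 0, 0, 0, 0, 0, 0, 0, 0, 0, 0, 0, 0, 0, 0, 0, 0, 0, 0, 0, 0]
top -0.018 L [202, 203, 205, 204, 203, 204, 195, 164, 207, 246, 250, 249, 249, 246, 239, 240, 241, 242, 243, 243, 244, 243, 242, 242] b [0, 0, 0, 0, 0, 0, 0, 1, 5, 3, 2, 2, 3, 3, 2, 0, 0, 0, 0, 0, 0, 0, 0, 0]
top 0.03 L [205, 205, 207, 207, 206, 205, 198, 175, 128, 119, 180, 233, 246, 245, 244, 242, 238, 238, 240, 241, 241, 241, 241, 241] b [0, 0, 0, 0, 0, 0, 1, 1, 2, 3, 5, 4, 3, 3, 4, 3, 2, 0, 0, 0, 0, 0, 0, 0]
```

All three views show a dark gap of about 3 mm (near chip) and 7 mm (far chip) between the board's end and the chips, so both are inside the tray. Handing in.

```bash
python3 -c "
from cell import arm
print(arm.sign_off())"
```

```text
the job is handed in; nothing more can be done
None
```

I handed the job in at about 16 s with both chips wiped into the catch tray and the scraper standing free on the cleared board; the sign-off returned no verdict.

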